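Leave the rinsed box to drain lid-down on the sloping stand

TASK

The rinsed box has to drain through its slotted lid. Turn the box upside down, holding the loose lid shut all the while, and leave it on the wire draining stand with the lid lying flat on the slope and the box's end resting on the ledge, square and centred on the two wires. Set it down gently, keep the lid on throughout and do not shift the mug, the food tin or the bowl.

Things in the scene. Friction and masses are not known exactly. Their poses are not given: they have to be found in the camera images.
- box: Open white plastic box, 64 mm wide (own x), 110 long (own y), walls and floor 4 mm, 56 tall; 62 tall with its lid on. 0.15 to 0.31 kg. Origin: centre of its underside; own z from floor to mouth. Starts upright on the worktop, lid on, its length within 0.4 rad of world y. Its ends are alike.
- box_mid (a point): Centre of the closed box: 31 mm above the underside, on the box's axis; frame as the box's.
- box_rim (a point): Centre of the box's mouth, 56 mm above its underside; frame as the box's.
- lid: Loose rigid metal lid with drain slots: a plate 62 by 108 by 6 mm flat on the box's rim, with a plug 8 mm deep under it, 1.5 mm play all round in the mouth. Nothing latches it: it falls off if the box is turned over without being held shut. 0.07 kg. Origin: centre of the plate's underside; own z points away from the box.
- lid_seat (a point): The lid's origin: centre of the underside of its plate, on box_rim when shut.
- stand: Fixed draining stand: two bent steel wires, 8 mm thick, at own x -25 and +25 mm, on a tray 150 by 200 mm with 14 mm rim. Each makes a slope and, square to it, a ledge (see corner). Legs run straight down to the tray from 62 mm up the slope and 52 mm out on the ledge. Origin on the worktop under the corner; own z up.
- corner (a point): Middle of the inner corner where slope and ledge surfaces meet, 60 mm above the worktop; frame as the stand's. The slope runs up from it along own (0, 0.643, 0.766) for 80 mm (50 degrees from level), the ledge along own (0, -0.766, 0.643) for 64 mm. Cross wires only at this corner and the ledge's outer end: the 42 mm gap between the wires is open for a finger.
- seat (a point): Where the centre of the closed box lies when the box is home on the stand, either way up: from the corner, 55 mm up the slope and 31 mm out from it; frame as the stand's.
- mug: Bystander: white mug, 80 mm across, 95 mm tall. Loose; to be left alone. Origin at the centre of its underside.
- tin: Bystander: closed round pale food tin with a rounded shoulder and a paper band, 74 mm across, 110 mm tall. Loose; to be left alone. Origin at the centre of its underside.
- bowl: Bystander: blue bowl, 150 mm across, 60 mm tall. Loose; to be left alone. Origin at the centre of its underside.

How it is judged:
On the way:
1. the box has been turned over in the gripper, lid shut and facing down (over 115 degrees from upright) (angle between box's own z axis and vertical above 2 rad and distance between lid_seat and box_rim below 0.006 m and (contact force between the fingers and box above 0.5 N or contact force between the fingers and lid above 0.5 N)), for 0.2 s.
At the end, for the whole second after the job is handed in: The box is at rest and let go on the stand, upside down: its centre within 18 mm of the seat point, its own z 2.17 to 2.37 rad from upright, its width in line with the stand's own x within 0.15 rad, the lid bearing on the wires and shut (lid_seat within 6 mm of box_rim) (distance between box_mid and seat below 0.018 m and angle between the x axis of box and the x axis of stand, either way round below 0.15 rad and angle between box's own z axis and vertical between 2.17 and 2.37 rad and distance between lid_seat and box_rim below 0.006 m and contact force between lid and stand above 0.1 N and linear speed of box below 0.02 m/s and angular speed of box below 0.1 rad/s); the robot touches nothing.
It fails at once if the lid comes off or gapes (lid_seat more than 12 mm from box_rim) (distance between lid_seat and box_rim above 0.012 m).
It fails at once if the box or lid is banged on the stand (over 40 N) (contact force between any of box, lid and stand above 40 N).
It fails at once if the mug, the food tin or the bowl is moved more than 30 mm (distance of any of mug, tin, bowl from where it was at the start of the episode above 0.03 m).
It also fails if it takes over 64 s, if anything falls off the work surface, if the arm or the gripper's body presses on something with over 40 N, if the wrist force passes 120 N, or if a joint passes its speed limit or range.

ROBOT

A 6-joint arm with a two-finger parallel gripper is mounted at the origin on the work surface. World frame = base frame: x ahead of the robot, y to its left, z up, the work surface at z = 0. Lengths are in m, angles in rad, forces in N, time in s.
With the tool pointing down it reaches from about 0.3 to 1 m from the base axis. Payload 5.1 kg.
Tool frame: the origin (TCP) lies at the very end of the fingers, on their centre line; the grasp point (between the pads) lies 19 mm behind it; z points along the fingers, y is the line along which they close (so a half turn about z gives the same grasp; the last joint's range is limited). The gripper opens to 95 mm and grips with 3 to 60 N. Pads are 20 mm wide; open, the fingers measure 119 mm over their backs; the gripper's body (75 mm by 180 mm) begins 59 mm behind the grasp point.
Start: joints at [1.119, 0.124, 1.65, -0, 1.367, -0.083], TCP at [0.234, 0.606, 0.215] pointing down, gripper open.
Joint ranges: [-2.61, 2.61], [-1.02, 2.33], [0.03, 2.71], [-1.35, 4.49], [0.32, 2.68], [-2.91, 2.91]. Speed limits (rad/s): [2.57, 2.57, 3.14, 3.14, 3.14, 3.14].

INTERFACE

Orientations are given as a rotation vector (axis times angle).
In Python, from bench import bot gives the robot as it stands.
- The arm moves only by the tool jog_arm, never from a script. Its argument "rows" is a list of rows, each an object of numbers: "grip": the opening, from 0 (shut) to 1 (fully open); "tx", "ty", "tz": the shift along the tool's x, y, z in mm; "spin": the turn about the tool's z in rad. In form: [{"grip": .., "tx": .., "ty": .., "tz": .., "spin": ..}, ...]. A call has 1 to 12 rows; each row shifts and turns the commanded pose from where the row before left it, along the tool's axes as they then stand; what a row does not reach is not made up. A row lasts 1/8 s, in which the tool goes at most 62.5 mm and 10.7 degrees, less where a joint would pass 70% of its speed; a pose out of reach is approached as far as the arm can. A call is refused whole if a number of a shift passes 62.5 or a number of a turn 0.188, either way. A call with a gripper value outside its range is refused whole. The fingers move at their own pace and stop on an object; the grip force is fixed at half the most. Time passes only in rows, so rows that do not move let the fingers close. It gives the time, the measured TCP pose, the force, the opening and the grip force at its end, in the units of the state.
- bot.observe(): the state, without advancing time (a new reading comes with each control period).
- bot.get_image(name): name is "scene" or "top" or "wrist"; returns a dict with "pixels" (420x560x3 uint8, red, green, blue), "range_z" (420x560 float32, m along the optical axis (not along the pixel's ray), 0 where there is no reading), "K" (3x3 intrinsics, pixels), "pose" (4x4, takes a point from camera to world coordinates). Camera axes: x right, y down, z forward; pixel columns grow to the right and rows downward; lengths in m; the calibration is good to about 2 mm. A picture is of the moment at which its call begins.
- bot.job_done(): hands the job in; it is judged then, once.
Trained networks look in a picture, given as the dict that the camera call returned (one of the last four; its "shot" number tells which), for a name from the list of things; names that differ only in an ending like _2 or _b are one class to them, and where a whole thing is asked for, a point or a joint stands for the part that bears it (a point fixed in the world has none). Each returns a list of dicts, best first, with "confidence" (0 to 1); they miss things now and then, are a little off and sometimes report something else, mostly with a low value. They report only what shows in the picture. A call takes as long as a camera call.
- bot.search_frame(picture, thing): "xyz" ([x, y, z] in m, in world coordinates, good to about 4 mm: the middle of the surface that is visible of it).
- bot.outline_of(picture, thing): "mask" (420x560 bool, what is visible of it).
- bot.landmark_of(picture, thing): "xyz" ([x, y, z] in m, in world coordinates, good to about 4 mm: a listed point, or the origin of a listed thing).
The state is a dict: "t": time; "joints": joint angles; "joint_velocities": joint speeds; "effort": joint torques, N m; "ee_pos": TCP position; "tcp_rot": TCP orientation; "ft_force": force on the tool from outside, world axes, zero at the start; "wrist_torque": the same for the moment, N m; "gripper_width": finger opening in m; "finger_force": force on a finger pad.
Only numpy, scipy, OpenCV 4.12 (cv2) and the standard library are available. Lean on these libraries where they do the work, as an engineer would, in place of code of your own. Each camera call takes 0.05 s, during which the arm holds its last target. There are 200 camera calls.

## Working session

There is one attempt and no reset: what is moved stays moved. The work goes in short steps, Python scripts to look and compute and a tool call to move; the robot and the scene stay as the last step left them, time stands still between calls to the robot, and variables do not carry over. Pictures are saved under pics/ and viewed, at most 13 in all, crops included, and the job is handed in when it is done.

Besides the shell and the picture viewer there is one more tool, called after "Emit:" by a JSON object that holds its "api" and its "payload". jog_arm: Moves the arm, as the interface text tells. Its arguments: {"type":"object","properties":{"rows":{"type":"array","items":{"type":"object","properties":{"grip":{"type":"number"},"tx":{"type":"number"},"ty":{"type":"number"},"tz":{"type":"number"},"spin":{"type":"number"}}}}},"required":["rows"]}

```bash
ls; mkdir -p pics; cat > h.py <<'E'
import numpy as np, cv2
from bench import bot
from scipy.spatial.transform import Rotation as R
def save(im,n): cv2.imwrite(f'pics/{n}.png',im['pixels'][:,:,::-1])
def cloud(im,mask=None):
    z=im['range_z']; K=im['K']; v,u=np.nonzero((z>0)&(mask if mask is not None else True))
    d=z[v,u]; p=np.stack([(u-K[0,2])/K[0,0]*d,(v-K[1,2])/K[1,1]*d,d],1)
    return p@im['pose'][:3,:3].T+im['pose'][:3,3]
def best(l): return l[0] if l else None
E
python3 - <<'E'
from h import *
s=bot.observe(); print(s['t'],s['ee_pos'],s['tcp_rot'],s['gripper_width'])
ims={n:bot.get_image(n) for n in('scene','top')}
cv2.imwrite('pics/a.png',cv2.resize(np.vstack([ims['scene']['pixels'],ims['top']['pixels']])[:,:,::-1],(400,600)))
for n,im in ims.items():
    print(n,im['pose'][:3,3].round(2))
    for t in('box','box_rim','lid','stand','corner','mug','tin','bowl'):
        r=best(bot.landmark_of(im,t)); print(t,r and (np.round(r['xyz'],3),round(r['confidence'],2)))
    for t in('lid','stand'):
        m=best(bot.outline_of(im,t))
        if m:
            p=cloud(im,m['mask']); q=p[p[:,2]>np.percentile(p[:,2],90)-.006] if t=='lid' else p
            rc=cv2.minAreaRect((q[:,:2]*1000).astype(np.float32)); print(t,len(q),rc,np.median(q[:,2]),np.percentile(p[:,2],[2,50,98]).round(3))
E
```

```text
pics
0.0 [0.23410241 0.60572233 0.21342583] [-5.75939174e-01 -3.08780525e+00  3.05303562e-03] 0.09522855333781727
scene [1.1  0.18 0.99]
box (array([0.495, 0.183, 0.004]), 0.71)
box_rim (array([0.496, 0.184, 0.054]), 0.57)
lid (array([0.492, 0.188, 0.056]), 0.87)
stand (array([ 0.516, -0.242,  0.001]), 0.82)
corner (array([ 0.512, -0.244,  0.063]), 0.57)
mug (array([ 0.476, -0.006, -0.001]), 0.71)
tin (array([ 0.692,  0.068, -0.003]), 0.77)
bowl (array([ 0.546,  0.434, -0.   ]), 0.71)
lid 1219 ((491.6806335449219, 187.08889770507812), (106.92898559570312, 65.16681671142578), 70.1657943725586) 0.06445027942483639 [0.059 0.064 0.068]
stand 5526 ((497.29052734375, -249.51187133789062), (183.42056274414062, 213.9233856201172), 5.178987979888916) 0.00914041467088833 [0.004 0.009 0.104]
top [0.44 0.09 1.1 ]
box None
box_rim (array([ 0.513, -0.234,  0.057]), 0.59)
lid None
stand (array([ 0.513, -0.24 , -0.003]), 0.65)
corner (array([ 0.515, -0.237,  0.055]), 0.79)
mug (array([ 0.484, -0.006, -0.   ]), 0.97)
tin (array([0.687, 0.064, 0.003]), 0.87)
bowl (array([ 0.549,  0.433, -0.001]), 0.76)
lid 1719 ((494.110107421875, 186.69265747070312), (108.39485168457031, 63.621883392333984), 69.5286636352539) 0.06223566438941952 [0.055 0.062 0.066]
stand 7574 ((514.271728515625, -246.25192260742188), (152.87998962402344, 207.7708282470703), 5.636377334594727) 0.006974664982752232 [0.002 0.007 0.102]
```

View pics/a.png

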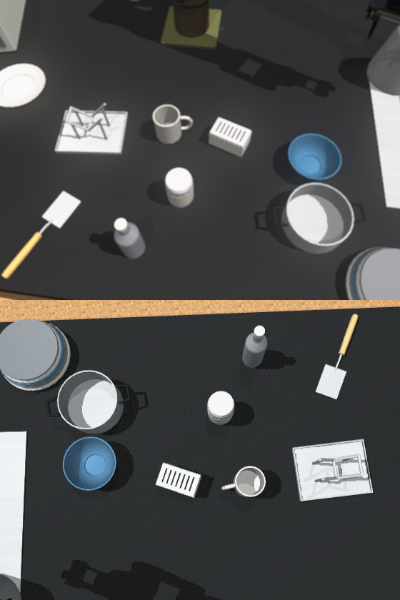

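```bash
python3 - <<'E'
from h import *
im=bot.get_image('top'); m=best(bot.outline_of(im,'stand')); p=cloud(im,m['mask'])
import itertools
for lo,hi in((.02,.05),(.05,.07),(.07,.09),(.09,.11)):
    q=p[(p[:,2]>lo)&(p[:,2]<hi)]; print(lo,len(q),q.mean(0).round(3) if len(q) else'')
q=p[p[:,2]>.05]
# fit stand yaw/pos: slope wires height model
from scipy.optimize import least_squares
def loc(P,x):
    c,s=np.cos(x[2]),np.sin(x[2]); d=P[:,:2]-x[:2]; return np.c_[d@[c,s],d@[-s,c]]
def f(x,sg):
    l=loc(q,[x[0],x[1],x[2]+sg*np.pi]); y=l[:,1]
    z=60+1000*np.where(y>0,y*.766/.643,-y*.643/.766)
    return np.r_[(q[:,2]*1000-z)*.6,(np.abs(l[:,0])-.025)*1000]
for sg in(0,1):
  for y0 in(-.1,.1):
    r=least_squares(f,[.514,-.24,y0],args=(sg,),loss='soft_l1'); print(sg,r.x.round(4),r.cost/len(q))
E
```

```text
0.02 46 [ 0.516 -0.215  0.036]
0.05 221 [ 0.512 -0.236  0.061]
0.07 209 [ 0.514 -0.25   0.081]
0.09 254 [ 0.515 -0.271  0.1  ]
0 [ 0.5123 -0.2385  0.098 ] 7.056571849401111
0 [ 0.5123 -0.2385  0.098 ] 7.056571849401111
1 [ 0.5134 -0.2494  0.0987] 8.61707085135773
1 [ 0.5134 -0.2494  0.0987] 8.617070851357731
```

```bash
python3 - <<'E'
from h import *
im=bot.get_image('scene'); m=best(bot.outline_of(im,'stand'))['mask']; 
im2=bot.get_image('top'); m2=best(bot.outline_of(im2,'stand'))['mask']
out=[]
for i,k in((im,m),(im2,m2)):
    v,u=np.nonzero(k); print(u.min(),u.max(),v.min(),v.max())
    c=i['pixels'][v.min()-5:v.max()+5,u.min()-5:u.max()+5,::-1]; out.append(cv2.resize(c,(400,400),interpolation=cv2.INTER_CUBIC))
    p=cloud(i,k)
    for lo in np.arange(.03,.13,.01):
        q=p[(p[:,2]>lo)&(p[:,2]<lo+.01)]
        if len(q): print(lo.round(2),len(q),np.percentile(q[:,1],[5,25,50,75,95]).round(3),np.percentile(q[:,0],[5,50,95]).round(3))
cv2.imwrite('pics/b.png',np.hstack(out))
E
```

```text
77 178 144 215
0.03 40 [-0.285 -0.28  -0.276 -0.196 -0.191] [0.483 0.512 0.543]
0.04 45 [-0.285 -0.28  -0.2   -0.195 -0.191] [0.483 0.531 0.543]
0.05 85 [-0.282 -0.274 -0.238 -0.234 -0.192] [0.483 0.508 0.542]
0.06 139 [-0.281 -0.249 -0.24  -0.234 -0.193] [0.483 0.51  0.541]
0.07 125 [-0.281 -0.261 -0.254 -0.224 -0.193] [0.483 0.528 0.542]
0.08 118 [-0.281 -0.273 -0.265 -0.216 -0.192] [0.484 0.532 0.542]
0.09 118 [-0.289 -0.281 -0.273 -0.203 -0.192] [0.484 0.53  0.542]
0.1 123 [-0.293 -0.29  -0.288 -0.203 -0.195] [0.483 0.514 0.541]
0.11 27 [-0.197 -0.194 -0.191 -0.189 -0.182] [0.482 0.531 0.535]
0.12 28 [-0.191 -0.187 -0.185 -0.182 -0.18 ] [0.479 0.528 0.534]
410 521 196 280
0.03 16 [-0.279 -0.276 -0.195 -0.193 -0.191] [0.482 0.53  0.539]
0.04 14 [-0.279 -0.255 -0.195 -0.191 -0.19 ] [0.48  0.531 0.539]
0.05 111 [-0.243 -0.24  -0.238 -0.235 -0.193] [0.484 0.511 0.535]
0.06 112 [-0.254 -0.248 -0.241 -0.235 -0.192] [0.485 0.516 0.541]
0.07 104 [-0.268 -0.26  -0.255 -0.227 -0.192] [0.484 0.53  0.542]
0.08 101 [-0.277 -0.272 -0.267 -0.221 -0.212] [0.483 0.494 0.544]
0.09 122 [-0.294 -0.287 -0.281 -0.274 -0.207] [0.485 0.513 0.544]
0.1 137 [-0.293 -0.29  -0.288 -0.285 -0.199] [0.484 0.519 0.542]
0.11 32 [-0.199 -0.195 -0.192 -0.189 -0.183] [0.482 0.486 0.536]
0.12 28 [-0.189 -0.186 -0.184 -0.182 -0.179] [0.48  0.529 0.535]
```

View pics/b.png

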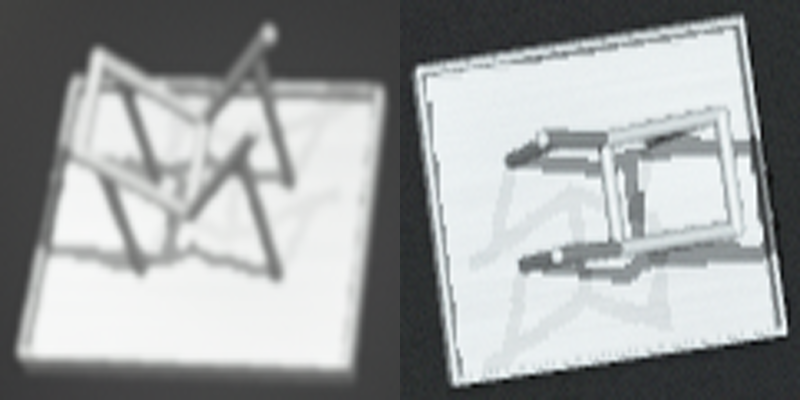

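Emit:
{"api": "jog_arm", "payload": {"rows": [{"grip": 1, "tx": -43.8, "ty": -39}, {"grip": 1, "tx": -43.8, "ty": -39}, {"grip": 1, "tx": -43.8, "ty": -39}, {"grip": 1, "tx": -43.8, "ty": -39}, {"grip": 1, "tx": -43.8, "ty": -39}, {"grip": 1, "tx": -43.8, "ty": -39}, {"grip": 1, "tx": -43.8, "ty": -39}, {"grip": 1, "tx": -43.8, "ty": -39}, {"grip": 1, "tx": -43.8, "ty": -39}]}}

```text
invalid input
```

Emit:
{"api": "jog_arm", "payload": {"rows": [{"grip": 1, "spin": 0.1726}, {"grip": 1, "spin": 0.1726}, {"grip": 1, "spin": 0.1726}, {"grip": 1, "spin": 0.1726}, {"grip": 1, "spin": 0.1726}, {"grip": 1, "spin": 0.1726}, {"grip": 1, "spin": 0.1726}, {"grip": 1, "spin": 0.1726}, {"grip": 1, "spin": 0.1726}, {"grip": 1}]}}

```text
invalid input
```

```bash
cat >> h.py <<'E'
def tool():
    s=bot.observe(); M=R.from_rotvec(s['tcp_rot']).as_matrix(); return s,np.array(s['ee_pos']),M
def show():
    s,p,M=tool(); print('t',round(s['t'],2),'p',p.round(4),'yang',np.degrees(np.arctan2(M[1,1],M[0,1])).round(2),'tilt',np.degrees(np.arccos(-M[2,2])).round(2),'w',round(s['gripper_width'],4),'F',np.round(s['ft_force'],1),'ff',s['finger_force'])
    return s,p,M
def lidfit(im):
    m=best(bot.outline_of(im,'lid'))
    if not m: return print('no lid')
    p=cloud(im,cv2.erode(m['mask'].astype(np.uint8),np.ones((3,3)))>0); z=np.median(p[:,2]); q=p[abs(p[:,2]-z)<.008]
    rc=cv2.minAreaRect((q[:,:2]*1000).astype(np.float32)); print('lid',rc,z); return rc,z
E
python3 - <<'E'
from h import *
s,p,M=show()
im=bot.get_image('wrist'); save(im,'w1'); lidfit(im)
E
```

```text
t 1.4 p [0.2343 0.6063 0.2147] yang 68.87 tilt 0.0 w 0.0953 F [-0.2 -0.   0.5] ff 0.0
no lid
```

View pics/w1.png

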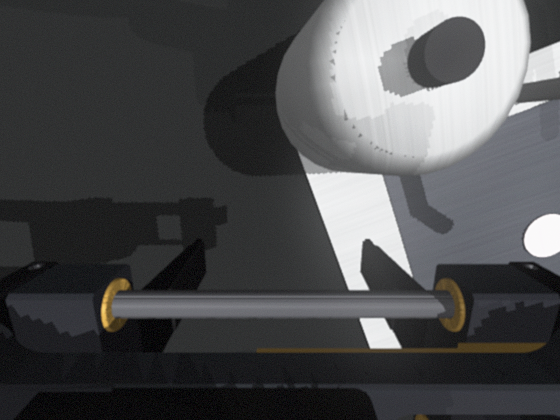

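The wrist view shows a tall white vessel beside the start pose (about 400,80) and no box yet. The rows probably need every field filled in.

Emit:
{"api": "jog_arm", "payload": {"rows": [{"grip": 1, "tx": -43.8, "ty": -39, "tz": 0, "spin": 0}, {"grip": 1, "tx": -43.8, "ty": -39, "tz": 0, "spin": 0}, {"grip": 1, "tx": -43.8, "ty": -39, "tz": 0, "spin": 0}, {"grip": 1, "tx": -43.8, "ty": -39, "tz": 0, "spin": 0}, {"grip": 1, "tx": -43.8, "ty": -39, "tz": 0, "spin": 0}, {"grip": 1, "tx": -43.8, "ty": -39, "tz": 0, "spin": 0}, {"grip": 1, "tx": -43.8, "ty": -39, "tz": 0, "spin": 0}, {"grip": 1, "tx": -43.8, "ty": -39, "tz": 0, "spin": 0}, {"grip": 1, "tx": -43.8, "ty": -39, "tz": 0, "spin": 0}]}}

```text
t: 2.62
ee_pos: [0.4762, 0.135, 0.2151]
tcp_rot: [0.576, 3.087, 0.001]
ft_force: [0.3, 0.6, -0.4]
gripper_width: 0.0951
finger_force: 0.0
```

Emit:
{"api": "jog_arm", "payload": {"rows": [{"grip": 1, "tx": 0, "ty": 0, "tz": 0, "spin": 0.1726}, {"grip": 1, "tx": 0, "ty": 0, "tz": 0, "spin": 0.1726}, {"grip": 1, "tx": 0, "ty": 0, "tz": 0, "spin": 0.1726}, {"grip": 1, "tx": 0, "ty": 0, "tz": 0, "spin": 0.1726}, {"grip": 1, "tx": 0, "ty": 0, "tz": 0, "spin": 0.1726}, {"grip": 1, "tx": 0, "ty": 0, "tz": 0, "spin": 0.1726}, {"grip": 1, "tx": 0, "ty": 0, "tz": 0, "spin": 0.1726}, {"grip": 1, "tx": 0, "ty": 0, "tz": 0, "spin": 0.1726}, {"grip": 1, "tx": 0, "ty": 0, "tz": 0, "spin": 0.1726}, {"grip": 1, "tx": 0, "ty": 0, "tz": 0, "spin": 0}]}}

```text
t: 3.88
ee_pos: [0.4755, 0.1367, 0.2148]
tcp_rot: [2.574, 1.801, 0.0]
ft_force: [-0.5, -0.3, -0.5]
gripper_width: 0.0951
finger_force: 0.0
```

```bash
python3 - <<'E'
from h import *
s,p,M=show()
im=bot.get_image('wrist'); save(im,'w2'); lidfit(im)
E
```

```text
t 3.88 p [0.4755 0.1367 0.2148] yang -20.02 tilt 0.01 w 0.0951 F [-0.5 -0.3 -0.5] ff 0.0
lid ((493.8253173828125, 187.7377471923828), (107.63180541992188, 61.78481674194336), 70.4885025024414) 0.061304533044512693
```

View pics/w2.png

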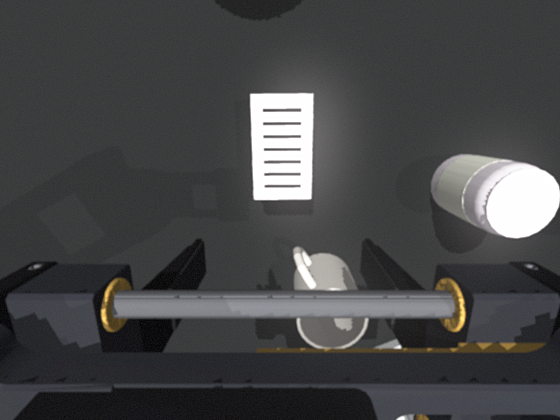

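Emit:
{"api": "jog_arm", "payload": {"rows": [{"grip": 1, "tx": 1, "ty": 0, "tz": 50, "spin": -0.009}, {"grip": 1, "tx": 0, "ty": 0, "tz": 50, "spin": 0}, {"grip": 1, "tx": 0, "ty": 0, "tz": 45, "spin": 0}, {"grip": 1, "tx": 0, "ty": 0, "tz": 30, "spin": 0}, {"grip": 0.6, "tx": 0, "ty": 0, "tz": 0, "spin": 0}, {"grip": 0.6, "tx": 0, "ty": 0, "tz": 0, "spin": 0}, {"grip": 0.6, "tx": 0, "ty": 0, "tz": 0, "spin": 0}, {"grip": 0.6, "tx": 0, "ty": 0, "tz": 0, "spin": 0}, {"grip": 0.5, "tx": 0, "ty": 0, "tz": 0, "spin": 0}, {"grip": 0.5, "tx": 0, "ty": 0, "tz": 0, "spin": 0}]}}

```text
t: 5.22
ee_pos: [0.4768, 0.138, 0.0414]
tcp_rot: [2.566, 1.811, 0.003]
ft_force: [-1.4, -0.5, 5.9]
gripper_width: 0.064
finger_force: 30.0
```

Emit:
{"api": "jog_arm", "payload": {"rows": [{"grip": 0.5, "tx": 4.6, "ty": 0, "tz": -8.9, "spin": 0}, {"grip": 0.5, "tx": 5.3, "ty": 0, "tz": -8.4, "spin": 0}, {"grip": 0.5, "tx": 6, "ty": 0, "tz": -8, "spin": 0}, {"grip": 0.5, "tx": 6.8, "ty": 0, "tz": -7.4, "spin": 0}, {"grip": 0.5, "tx": 0, "ty": 0, "tz": 0, "spin": 0}]}}

```text
t: 5.85
ee_pos: [0.4843, 0.1597, 0.0733]
tcp_rot: [2.566, 1.811, 0.003]
ft_force: [0.6, -0.6, -1.9]
gripper_width: 0.0635
finger_force: 30.0
```

```bash
cat >> h.py <<'E'
def lidplane(im,verbose=1):
    m=best(bot.outline_of(im,'lid'))
    if not m: return print('no lid')
    p=cloud(im,cv2.erode(m['mask'].astype(np.uint8),np.ones((3,3)))>0); c=np.median(p,0)
    p=p[np.linalg.norm(p-c,axis=1)<.08]
    for _ in range(4):
        c=p.mean(0); n=np.linalg.svd(p-c,full_matrices=False)[2][2]; d=abs((p-c)@n)
        p=p[d<max(.004,2*np.median(d))]
    v=(im['pose'][:3,3]-c)@n; n=n*np.sign(v); print('lid c',c.round(4),'n',n.round(3),'tilt',np.degrees(np.arccos(n[2])).round(1),'az',np.degrees(np.arctan2(n[1],n[0])).round(1),len(p)); return c,n
E
python3 - <<'E'
from h import *
show()
for n in('scene','top','wrist'):
    im=bot.get_image(n); print(n); lidplane(im)
save(im,'w3')
E
```

```text
t 5.85 p [0.4843 0.1597 0.0733] yang -19.57 tilt 0.1 w 0.0635 F [ 0.6 -0.6 -1.9] ff 29.98457372188568
scene
lid c [0.5044 0.2182 0.0958] n [-0.004  0.01   1.   ] tilt 0.6 az 112.8 941
top
no lid
wrist
lid c [0.5028 0.2137 0.0911] n [0.006 0.009 1.   ] tilt 0.6 az 55.3 25935
```

View pics/w3.png

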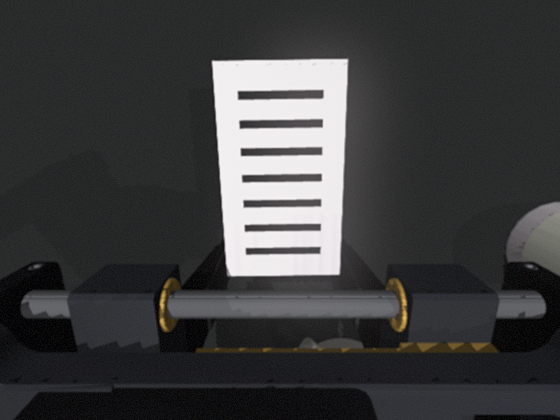

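The view shows the lid square in the wrist image (215–348, 60–275) and still level: pad friction holds the box horizontal instead of letting it pivot. I'll set it down, regrip further in, and tilt it against the stand's slope.

Emit:
{"api": "jog_arm", "payload": {"rows": [{"grip": 0.5, "tx": 0, "ty": 0, "tz": 20, "spin": 0}, {"grip": 0.5, "tx": 0, "ty": 0, "tz": 11.5, "spin": 0}, {"grip": 0.5, "tx": 0, "ty": 0, "tz": 0, "spin": 0}, {"grip": 0.85, "tx": 0, "ty": 0, "tz": 0, "spin": 0}, {"grip": 0.85, "tx": 0, "ty": 0, "tz": 0, "spin": 0}, {"grip": 0.85, "tx": 18, "ty": 0, "tz": 0, "spin": 0}, {"grip": 0.6, "tx": 0, "ty": 0, "tz": 0, "spin": 0}, {"grip": 0.5, "tx": 0, "ty": 0, "tz": 0, "spin": 0}, {"grip": 0.5, "tx": 0, "ty": 0, "tz": 0, "spin": 0}, {"grip": 0.5, "tx": 0, "ty": 0, "tz": 0, "spin": 0}]}}

```text
t: 7.4
ee_pos: [0.4894, 0.1761, 0.0408]
tcp_rot: [-2.567, -1.81, -0.0]
ft_force: [0.7, 1.5, -0.0]
gripper_width: 0.0643
finger_force: 29.9
```

```bash
python3 - <<'E'
from h import *
s,p,M=show()
im=bot.get_image('wrist'); rc,z=lidfit(im)
c=np.array(rc[0])/1000; print('lid centre along tool x',(np.r_[c,z]-p)@M)
# target over stand
C=np.array([.5123,-.2385]); yw=.098; ox=np.array([np.cos(yw),np.sin(yw)]); oy=np.array([-ox[1],ox[0]])
s_=75; tgt=C+oy*(.051-(s_-20)/1000); print('start tcp xy',tgt, 'z', .125+.048-.007)
E
```

```text
t 7.4 p [0.4894 0.1761 0.0408] yang -19.63 tilt 0.02 w 0.0643 F [ 0.7  1.5 -0. ] ff 29.94925618171692
lid ((502.9630432128906, 212.87460327148438), (97.29694366455078, 61.410343170166016), 71.24859619140625) 0.06122150663919998
lid centre along tool x [ 0.03914323  0.00039536 -0.02039061]
start tcp xy [ 0.51269137 -0.24248081] z 0.16599999999999998
```

Emit:
{"api": "jog_arm", "payload": {"rows": [{"grip": 0.5, "tx": 0, "ty": 0, "tz": -40, "spin": 0}, {"grip": 0.5, "tx": 0, "ty": 0, "tz": -60, "spin": 0}, {"grip": 0.5, "tx": 0, "ty": 0, "tz": -60, "spin": 0}, {"grip": 0.5, "tx": -48.3, "ty": 20.3, "tz": 0, "spin": 0}, {"grip": 0.5, "tx": -48.3, "ty": 20.3, "tz": 0, "spin": 0}, {"grip": 0.5, "tx": -48.3, "ty": 20.3, "tz": 0, "spin": 0}, {"grip": 0.5, "tx": -48.3, "ty": 20.3, "tz": 0, "spin": 0}, {"grip": 0.5, "tx": -48.3, "ty": 20.3, "tz": 0, "spin": 0}, {"grip": 0.5, "tx": -48.3, "ty": 20.3, "tz": 0, "spin": 0}, {"grip": 0.5, "tx": -48.3, "ty": 20.3, "tz": 0, "spin": 0}, {"grip": 0.5, "tx": -48.3, "ty": 20.3, "tz": 0, "spin": 0}]}}

```text
t: 8.88
ee_pos: [0.5117, -0.2442, 0.1997]
tcp_rot: [-2.567, -1.809, 0.002]
ft_force: [0.4, 0.6, -2.8]
gripper_width: 0.0637
finger_force: 30.0
```

Emit:
{"api": "jog_arm", "payload": {"rows": [{"grip": 0.5, "tx": 0, "ty": 0, "tz": 0, "spin": -0.1467}, {"grip": 0.5, "tx": 0, "ty": 0, "tz": 0, "spin": -0.1467}, {"grip": 0.5, "tx": 0, "ty": 0, "tz": 0, "spin": -0.1467}, {"grip": 0.5, "tx": 0, "ty": 0, "tz": 0, "spin": 0}, {"grip": 0.5, "tx": 0, "ty": 0, "tz": 0, "spin": 0}]}}

```text
t: 9.5
ee_pos: [0.5123, -0.2424, 0.2002]
tcp_rot: [-2.112, -2.324, 0.001]
ft_force: [0.4, -0.1, -3.6]
gripper_width: 0.0635
finger_force: 30.0
```

```bash
python3 - <<'E'
from h import *
show()
for n in('scene','top','wrist'):
    im=bot.get_image(n); print(n); lidplane(im)
E
```

```text
t 9.5 p [ 0.5123 -0.2424  0.2002] yang 5.48 tilt 0.06 w 0.0635 F [ 0.4 -0.1 -3.6] ff 29.994957447052002
scene
lid c [ 0.5093 -0.1973  0.2234] n [0.005 0.005 1.   ] tilt 0.4 az 46.1 1045
top
lid c [ 0.5097 -0.1977  0.2221] n [0.003 0.004 1.   ] tilt 0.3 az 56.3 1774
wrist
lid c [ 0.5109 -0.2002  0.221 ] n [-0.     0.005  1.   ] tilt 0.3 az 92.8 21515
```

Emit:
{"api": "jog_arm", "payload": {"rows": [{"grip": 0.5, "tx": 0, "ty": 0, "tz": 20, "spin": 0}, {"grip": 0.5, "tx": 0, "ty": 0, "tz": 8, "spin": 0}, {"grip": 0.5, "tx": 0, "ty": 0, "tz": 4, "spin": 0}, {"grip": 0.5, "tx": -2, "ty": 0, "tz": 3, "spin": 0}, {"grip": 0.5, "tx": -2, "ty": 0, "tz": 3, "spin": 0}, {"grip": 0.5, "tx": -2, "ty": 0, "tz": 3, "spin": 0}, {"grip": 0.5, "tx": -2, "ty": 0, "tz": 3, "spin": 0}, {"grip": 0.5, "tx": -2, "ty": 0, "tz": 3, "spin": 0}]}}

```text
t: 10.8
ee_pos: [0.5146, -0.2541, 0.1557]
tcp_rot: [2.107, 2.324, -0.001]
ft_force: [-0.9, -3.1, 5.3]
gripper_width: 0.064
finger_force: 30.0
```

```bash
python3 - <<'E'
from h import *
show()
im=bot.get_image('top'); lidplane(im); im=bot.get_image('wrist'); lidplane(im)
E
```

```text
t 10.8 p [ 0.5146 -0.2541  0.1557] yang 5.6 tilt 0.26 w 0.064 F [-0.9 -3.1  5.3] ff 30.005599558353424
lid c [ 0.5113 -0.208   0.1826] n [ 0.013 -0.107  0.994] tilt 6.2 az -83.3 1433
lid c [ 0.5124 -0.2114  0.1808] n [ 0.011 -0.107  0.994] tilt 6.2 az -84.3 22088
```

Emit:
{"api": "jog_arm", "payload": {"rows": [{"grip": 0.5, "tx": -1.8, "ty": 0, "tz": 3.8, "spin": 0}, {"grip": 0.5, "tx": -1.8, "ty": 0, "tz": 3.8, "spin": 0}, {"grip": 0.5, "tx": -1.8, "ty": 0, "tz": 3.8, "spin": 0}, {"grip": 0.5, "tx": -1.8, "ty": 0, "tz": 3.8, "spin": 0}, {"grip": 0.5, "tx": -1, "ty": 0, "tz": 4, "spin": 0}, {"grip": 0.5, "tx": -1, "ty": 0, "tz": 4, "spin": 0}, {"grip": 0.5, "tx": -1, "ty": 0, "tz": 4, "spin": 0}]}}

```text
t: 11.88
ee_pos: [0.5152, -0.2626, 0.1264]
tcp_rot: [2.11, 2.326, 0.001]
ft_force: [2.5, -3.9, 2.5]
gripper_width: 0.0632
finger_force: 30.0
```

```bash
python3 - <<'E'
from h import *
show()
im=bot.get_image('top'); lidplane(im); im=bot.get_image('wrist'); lidplane(im)
E
```

```text
t 11.88 p [ 0.5152 -0.2626  0.1264] yang 5.57 tilt 0.07 w 0.0632 F [ 2.5 -3.9  2.5] ff 30.001925826072693
no lid
lid c [ 0.5133 -0.2236  0.1707] n [ 0.043 -0.471  0.881] tilt 28.2 az -84.8 19494
```

Emit:
{"api": "jog_arm", "payload": {"rows": [{"grip": 0.5, "tx": -1, "ty": 0, "tz": 4, "spin": 0}, {"grip": 0.5, "tx": -0.5, "ty": 0, "tz": 4, "spin": 0}, {"grip": 0.5, "tx": -0.5, "ty": 0, "tz": 4, "spin": 0}, {"grip": 0.5, "tx": 0, "ty": 0, "tz": 4, "spin": 0}, {"grip": 0.5, "tx": 0, "ty": 0, "tz": 3, "spin": 0}]}}

```text
t: 12.7
ee_pos: [0.516, -0.2643, 0.1105]
tcp_rot: [2.109, 2.327, 0.003]
ft_force: [-0.8, 2.6, 14.8]
gripper_width: 0.064
finger_force: 30.0
```

```bash
python3 - <<'E'
from h import *
show()
im=bot.get_image('wrist'); lidplane(im); im=bot.get_image('scene'); lidplane(im)
E
```

```text
t 12.7 p [ 0.516  -0.2643  0.1105] yang 5.61 tilt 0.11 w 0.064 F [-0.8  2.6 14.8] ff 30.010373890399933
lid c [ 0.5146 -0.2287  0.1656] n [ 0.063 -0.63   0.774] tilt 39.3 az -84.3 16343
lid c [ 0.5152 -0.2269  0.1707] n [ 0.066 -0.65   0.757] tilt 40.8 az -84.2 308
```

Emit:
{"api": "jog_arm", "payload": {"rows": [{"grip": 0.5, "tx": 3, "ty": 0, "tz": 0, "spin": 0}, {"grip": 0.5, "tx": 0.5, "ty": 0, "tz": 2, "spin": 0}, {"grip": 0.5, "tx": 0.5, "ty": 0, "tz": 2, "spin": 0}]}}

```text
t: 13.28
ee_pos: [0.5158, -0.2626, 0.1059]
tcp_rot: [2.106, 2.324, -0.002]
ft_force: [1.1, -5.8, 9.2]
gripper_width: 0.0637
finger_force: 30.0
```

```bash
python3 - <<'E'
from h import *
show()
im=bot.get_image('wrist'); lidplane(im)
E
```

```text
t 13.28 p [ 0.5158 -0.2626  0.1059] yang 5.62 tilt 0.32 w 0.0637 F [ 1.1 -5.8  9.2] ff 30.006146728992462
lid c [ 0.5144 -0.2287  0.165 ] n [ 0.064 -0.672  0.738] tilt 42.5 az -84.5 14364
```

Emit:
{"api": "jog_arm", "payload": {"rows": [{"grip": 0.5, "tx": 0.5, "ty": 0, "tz": 2, "spin": 0}, {"grip": 0.5, "tx": 0.5, "ty": 0, "tz": 2, "spin": 0}, {"grip": 0.5, "tx": 0, "ty": 0, "tz": 1.5, "spin": 0}]}}

```text
t: 13.75
ee_pos: [0.5156, -0.2612, 0.1005]
tcp_rot: [2.107, 2.324, -0.001]
ft_force: [-0.1, -3.9, 11.6]
gripper_width: 0.0642
finger_force: 30.0
```

```bash
python3 - <<'E'
from h import *
show()
im=bot.get_image('wrist'); lidplane(im)
E
```

```text
t 13.75 p [ 0.5156 -0.2612  0.1005] yang 5.61 tilt 0.25 w 0.0642 F [-0.1 -3.9 11.6] ff 30.006552636623383
lid c [ 0.5145 -0.2289  0.1648] n [ 0.07  -0.718  0.693] tilt 46.1 az -84.5 11880
```

Emit:
{"api": "jog_arm", "payload": {"rows": [{"grip": 0.5, "tx": 0.5, "ty": 0, "tz": 2, "spin": 0}, {"grip": 0.5, "tx": 0.5, "ty": 0, "tz": 2, "spin": 0}, {"grip": 0.5, "tx": 0, "ty": 0, "tz": 1, "spin": 0}]}}

```text
t: 14.22
ee_pos: [0.5156, -0.2606, 0.0976]
tcp_rot: [2.107, 2.324, -0.002]
ft_force: [-4.8, -3.7, 23.5]
gripper_width: 0.0641
finger_force: 30.0
```

```bash
python3 - <<'E'
from h import *
show()
im=bot.get_image('wrist'); lidplane(im)
im=bot.get_image('scene'); save(im,'s2'); lidplane(im)
cv2.imwrite('pics/s2c.png',cv2.resize(im['pixels'][80:230,50:250,::-1],(800,600)))
E
```

```text
t 14.22 p [ 0.5156 -0.2606  0.0976] yang 5.62 tilt 0.27 w 0.0641 F [-4.8 -3.7 23.5] ff 30.01527965068817
lid c [ 0.5146 -0.2283  0.166 ] n [ 0.072 -0.735  0.674] tilt 47.6 az -84.4 10505
lid c [ 0.5126 -0.225   0.1747] n [ 0.067 -0.737  0.672] tilt 47.8 az -84.8 140
```

View pics/s2c.png

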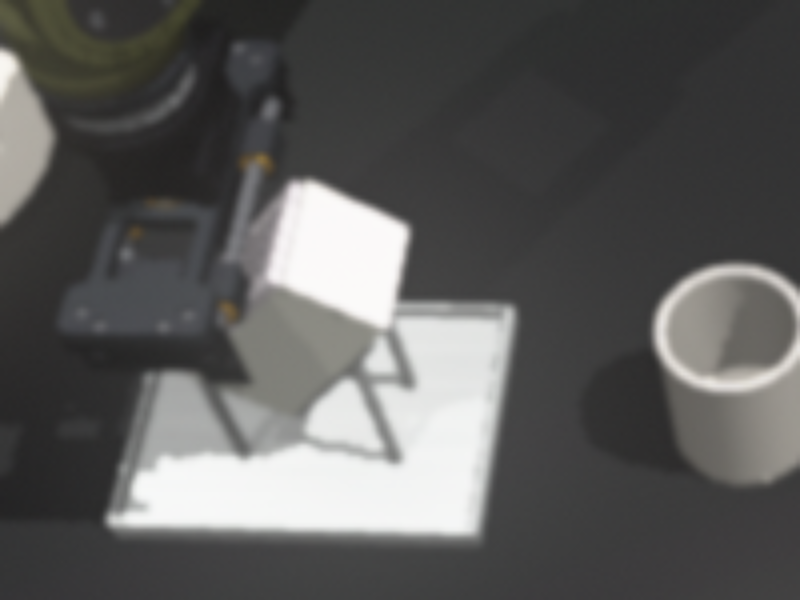

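The picture shows the box lying on the slope right way up, with its near end on the ledge. I'll ease off and release it.

Emit:
{"api": "jog_arm", "payload": {"rows": [{"grip": 0.5, "tx": 0, "ty": 0, "tz": -1.5, "spin": 0}, {"grip": 0.72, "tx": 0, "ty": 0, "tz": 0, "spin": 0}, {"grip": 0.85, "tx": 0, "ty": 0, "tz": 0, "spin": 0}, {"grip": 0.9, "tx": 0, "ty": 0, "tz": 0, "spin": 0}, {"grip": 0.9, "tx": 0, "ty": 0, "tz": -40, "spin": 0}, {"grip": 0.9, "tx": 0, "ty": 0, "tz": -40, "spin": 0}, {"grip": 0.9, "tx": 0, "ty": 0, "tz": -20, "spin": 0}, {"grip": 0.9, "tx": 0, "ty": 0, "tz": 0, "spin": 0}]}}

```text
t: 15.42
ee_pos: [0.5149, -0.2588, 0.1957]
tcp_rot: [2.109, 2.326, 0.001]
ft_force: [-0.6, 0.2, -0.6]
gripper_width: 0.0854
finger_force: 0.0
```

```bash
python3 - <<'E'
from h import *
s,p,M=show()
for n in('wrist','top','scene'):
    im=bot.get_image(n); r=lidplane(im)
    if n=='wrist':
        m=best(bot.outline_of(im,'lid'))['mask']; q=cloud(im,m); c,n_=r
        q=q[abs((q-c)@n_)<.006]
        ex=np.array([np.cos(.098),np.sin(.098),0]); t=np.cross(n_,ex); 
        a=np.stack([(q-c)@ex,(q-c)@t],1); rc=cv2.minAreaRect((a*1000).astype(np.float32)); print(rc)
        lc=c+ex*rc[0][0]/1000+t*rc[0][1]/1000; print('lid top centre',lc,'box_mid',lc-.031*n_)
        C=np.array([.5123,-.2385,.06]); oy=np.array([-ex[1],ex[0],0]); d=lc-.031*n_-C; print('mid in stand',d@ex,d@oy,d[2],'expect 0 .0116 .0621')
E
```

```text
t 15.43 p [ 0.5149 -0.2588  0.1957] yang 5.61 tilt 0.13 w 0.0854 F [-0.6  0.2 -0.6] ff 0.0
lid c [ 0.5156 -0.2395  0.1538] n [ 0.071 -0.75   0.658] tilt 48.8 az -84.6 5091
((0.09105682373046875, -16.365554809570312), (108.76656341552734, 61.822357177734375), 89.81651306152344)
lid top centre [ 0.51674684 -0.25024541  0.14151564] box_mid [ 0.51454098 -0.22701031  0.12111308]
mid in stand 0.0033544137337937555 0.011215298339175159 0.06111308236736439 expect 0 .0116 .0621
lid c [ 0.5154 -0.2467  0.1478] n [ 0.072 -0.756  0.651] tilt 49.4 az -84.5 728
lid c [ 0.5204 -0.2442  0.1519] n [ 0.083 -0.753  0.653] tilt 49.2 az -83.7 389
```

Emit:
{"api": "jog_arm", "payload": {"rows": [{"grip": 0.9, "tx": 19.4, "ty": 2.8, "tz": 20, "spin": 0}, {"grip": 0.9, "tx": 0, "ty": 0, "tz": 30, "spin": 0}, {"grip": 0.9, "tx": 0, "ty": 0, "tz": 17.7, "spin": 0}, {"grip": 0.6, "tx": 0, "ty": 0, "tz": 0, "spin": 0}, {"grip": 0.5, "tx": 0, "ty": 0, "tz": 0, "spin": 0}, {"grip": 0.5, "tx": 0, "ty": 0, "tz": 0, "spin": 0}, {"grip": 0.5, "tx": 0, "ty": 0, "tz": 0, "spin": 0}]}}

```text
t: 16.65
ee_pos: [0.5157, -0.2395, 0.1282]
tcp_rot: [2.109, 2.326, 0.0]
ft_force: [-1.1, -0.0, 3.0]
gripper_width: 0.0639
finger_force: 30.0
```

Emit:
{"api": "jog_arm", "payload": {"rows": [{"grip": 0.5, "tx": 0, "ty": 0, "tz": -10, "spin": 0}, {"grip": 0.5, "tx": 0, "ty": 0, "tz": -30, "spin": 0}, {"grip": 0.5, "tx": 0, "ty": 0, "tz": -60, "spin": 0}, {"grip": 0.5, "tx": 0, "ty": 0, "tz": 0, "spin": 0}]}}

```text
t: 17.15
ee_pos: [0.5182, -0.2406, 0.234]
tcp_rot: [2.102, 2.318, 0.004]
ft_force: [0.0, 0.1, -2.1]
gripper_width: 0.0636
finger_force: 30.0
```

```bash
python3 - <<'E'
from h import *
s,p,M=show()
for n in('wrist','scene'):
    im=bot.get_image(n); r=lidplane(im)
E
```

```text
t 17.15 p [ 0.5182 -0.2406  0.234 ] yang 5.6 tilt 0.7 w 0.0636 F [ 0.   0.1 -2.1] ff 29.97614561347291
no lid
lid c [ 0.523  -0.2268  0.2688] n [ 0.098 -0.749  0.655] tilt 49.1 az -82.6 98
```

Emit:
{"api": "jog_arm", "payload": {"rows": [{"grip": 0.5, "tx": 0, "ty": -40, "tz": 0, "spin": 0}, {"grip": 0.5, "tx": 20, "ty": -40, "tz": 0, "spin": 0}, {"grip": 0.5, "tx": 40, "ty": -40, "tz": 0, "spin": 0}, {"grip": 0.5, "tx": 40, "ty": -37, "tz": 0, "spin": 0}, {"grip": 0.5, "tx": 16, "ty": 0, "tz": 40, "spin": 0}, {"grip": 0.5, "tx": 0, "ty": 0, "tz": 50, "spin": 0}, {"grip": 0.5, "tx": 0, "ty": 0, "tz": 50, "spin": 0}, {"grip": 0.5, "tx": 0, "ty": 0, "tz": 20, "spin": 0}, {"grip": 0.5, "tx": 0, "ty": 0, "tz": 0, "spin": 0}]}}

```text
t: 18.48
ee_pos: [0.3458, -0.138, 0.0646]
tcp_rot: [-2.107, -2.323, 0.002]
ft_force: [-0.1, -0.0, -3.4]
gripper_width: 0.0639
finger_force: 30.0
```

```bash
python3 - <<'E'
from h import *
s,p,M=show()
for n in('top','scene','wrist'):
    im=bot.get_image(n); r=lidplane(im)
E
```

```text
t 18.48 p [ 0.3458 -0.138   0.0646] yang 5.59 tilt 0.3 w 0.0639 F [-0.1 -0.  -3.4] ff 29.992734789848328
lid c [ 0.3578 -0.1185  0.1135] n [ 0.076 -0.731  0.678] tilt 47.3 az -84.0 10
lid c [ 0.3722 -0.1667  0.0603] n [ 0.061 -0.774  0.63 ] tilt 51.0 az -85.5 17
lid c [ 0.3467 -0.1238  0.1108] n [ 0.074 -0.739  0.67 ] tilt 47.9 az -84.3 4910
```

Emit:
{"api": "jog_arm", "payload": {"rows": [{"grip": 0.5, "tx": 0, "ty": 0, "tz": 2, "spin": 0}, {"grip": 0.5, "tx": -3, "ty": 0, "tz": 1, "spin": 0}, {"grip": 0.5, "tx": -4, "ty": 0, "tz": 0.5, "spin": 0}, {"grip": 0.5, "tx": -4, "ty": 0, "tz": 0.5, "spin": 0}]}}

```text
t: 19.27
ee_pos: [0.3494, -0.1497, 0.064]
tcp_rot: [-2.111, -2.327, -0.003]
ft_force: [-1.8, 5.1, 7.5]
gripper_width: 0.0641
finger_force: 30.0
```

```bash
python3 - <<'E'
from h import *
s,p,M=show()
for n in('wrist',):
    im=bot.get_image(n); r=lidplane(im)
E
```

```text
t 19.27 p [ 0.3494 -0.1497  0.064 ] yang 5.56 tilt 0.11 w 0.0641 F [-1.8  5.1  7.5] ff 29.996284246444702
lid c [ 0.3492 -0.1353  0.1088] n [ 0.074 -0.746  0.662] tilt 48.5 az -84.3 4760
```

Emit:
{"api": "jog_arm", "payload": {"rows": [{"grip": 0.5, "tx": -4, "ty": 0, "tz": 0.8, "spin": 0}, {"grip": 0.5, "tx": -4, "ty": 0, "tz": 0.8, "spin": 0}, {"grip": 0.5, "tx": -4, "ty": 0, "tz": 0.5, "spin": 0}, {"grip": 0.5, "tx": -4, "ty": 0, "tz": 0.5, "spin": 0}]}}

```text
t: 19.88
ee_pos: [0.351, -0.1661, 0.0616]
tcp_rot: [2.11, 2.326, 0.002]
ft_force: [-0.3, 4.2, 7.0]
gripper_width: 0.064
finger_force: 30.0
```

```bash
python3 - <<'E'
from h import *
s,p,M=show()
for n in('wrist',):
    im=bot.get_image(n); r=lidplane(im)
E
```

```text
t 19.88 p [ 0.351  -0.1661  0.0616] yang 5.57 tilt 0.07 w 0.064 F [-0.3  4.2  7. ] ff 29.99813675880432
lid c [ 0.3505 -0.1462  0.1195] n [ 0.081 -0.83   0.552] tilt 56.5 az -84.4 2345
```

Emit:
{"api": "jog_arm", "payload": {"rows": [{"grip": 0.5, "tx": -4.5, "ty": 0, "tz": 0.9, "spin": 0}, {"grip": 0.5, "tx": -4.5, "ty": 0, "tz": 0.9, "spin": 0}, {"grip": 0.5, "tx": -4.5, "ty": 0, "tz": 0.9, "spin": 0}, {"grip": 0.5, "tx": -4.5, "ty": 0, "tz": 1, "spin": 0}, {"grip": 0.5, "tx": -4, "ty": 0, "tz": 1.7, "spin": 0}, {"grip": 0.5, "tx": -4, "ty": 0, "tz": 1.7, "spin": 0}]}}

```text
t: 20.72
ee_pos: [0.353, -0.192, 0.0533]
tcp_rot: [2.11, 2.327, 0.0]
ft_force: [0.7, 4.3, 5.8]
gripper_width: 0.0638
finger_force: 30.0
```

```bash
python3 - <<'E'
from h import *
s,p,M=show()
for n in('wrist','top','scene'):
    im=bot.get_image(n); r=lidplane(im)
cv2.imwrite('pics/s3c.png',cv2.resize(im['pixels'][60:210,50:250,::-1],(800,600)))
E
```

```text
t 20.73 p [ 0.353  -0.192   0.0533] yang 5.59 tilt 0.03 w 0.0638 F [0.7 4.3 5.8] ff 29.998758137226105
no lid
lid c [ 0.5141 -0.2394  0.0064] n [-0.002  0.     1.   ] tilt 0.1 az 172.9 3835
no lid
```

View pics/s3c.png

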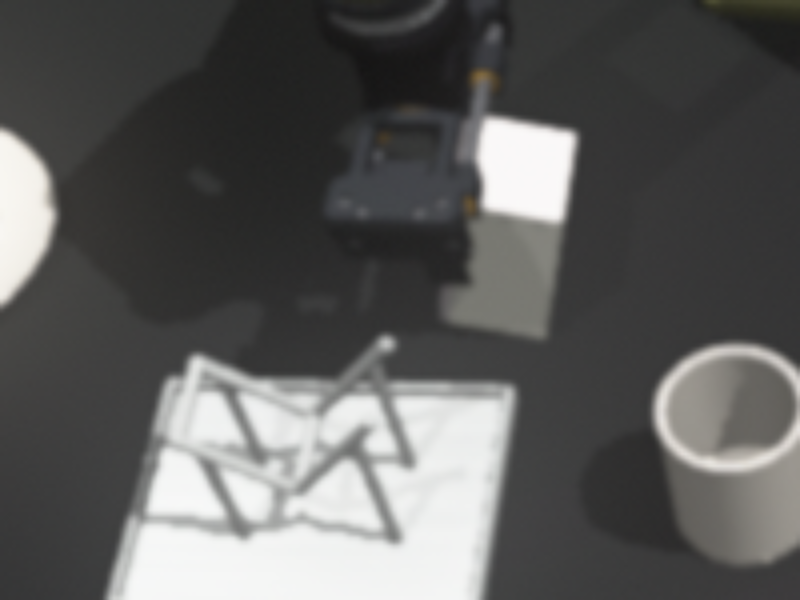

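The box is nearly upright on its end (around 520,230 in the crop). Next is the last part of the rotation.

Emit:
{"api": "jog_arm", "payload": {"rows": [{"grip": 0.5, "tx": -4, "ty": 0, "tz": 1.8, "spin": 0}, {"grip": 0.5, "tx": -4, "ty": 0, "tz": 2, "spin": 0}, {"grip": 0.5, "tx": -3.5, "ty": 0, "tz": 2.2, "spin": 0}, {"grip": 0.5, "tx": -2, "ty": 0, "tz": 1.5, "spin": 0}]}}

```text
t: 21.52
ee_pos: [0.3543, -0.2055, 0.0459]
tcp_rot: [2.11, 2.327, 0.0]
ft_force: [0.5, 2.1, 6.2]
gripper_width: 0.0636
finger_force: 30.0
```

```bash
cat >> h.py <<'E'
def topface(im,thing='box'):
    m=best(bot.outline_of(im,thing))
    if not m: return print('no',thing)
    p=cloud(im,cv2.erode(m['mask'].astype(np.uint8),np.ones((3,3)))>0); p=p[p[:,2]>np.percentile(p[:,2],97)-.035]
    rng=np.random.default_rng(0); b=(0,)
    for _ in range(200):
        a=p[rng.integers(len(p),size=3)]; n=np.cross(a[1]-a[0],a[2]-a[0])
        if np.linalg.norm(n)<1e-7: continue
        n/=np.linalg.norm(n)
        if abs(n[2])<.8: continue
        k=abs((p-a[0])@n)<.002
        if k.sum()>b[0]: b=(k.sum(),k)
    if b[0]<10: return print('few')
    q=p[b[1]]; c=q.mean(0); n=np.linalg.svd(q-c,full_matrices=False)[2][2]; n*=np.sign(n[2])
    print('top',c.round(4),'n',n.round(3),len(q),cv2.minAreaRect((q[:,:2]*1000).astype(np.float32)))
E
python3 - <<'E'
from h import *
s,p,M=show()
for n in('wrist','top','scene'):
    print(n); im=bot.get_image(n); topface(im)
E
```

```text
t 21.52 p [ 0.3543 -0.2055  0.0459] yang 5.59 tilt 0.01 w 0.0636 F [0.5 2.1 6.2] ff 29.9964639544487
wrist
top [ 0.3517 -0.1616  0.1107] n [-0.008  0.085  0.996] 23217 ((351.74981689453125, -162.82974243164062), (63.85568618774414, 50.517269134521484), 5.491054534912109)
top
top [ 0.3524 -0.1584  0.1118] n [0.002 0.094 0.996] 611 ((351.83709716796875, -158.7904815673828), (62.26254653930664, 41.5455207824707), 5.224359512329102)
scene
top [0.6907 0.0647 0.1122] n [ 0.003 -0.002  1.   ] 674 ((690.9824829101562, 65.25609588623047), (62.42530822753906, 63.61680221557617), 10.401505470275879)
```

Emit:
{"api": "jog_arm", "payload": {"rows": [{"grip": 0.5, "tx": -2.5, "ty": 0, "tz": 2, "spin": 0}, {"grip": 0.5, "tx": -2.5, "ty": 0, "tz": 2, "spin": 0}]}}

```text
t: 22.08
ee_pos: [0.3549, -0.2107, 0.0423]
tcp_rot: [2.11, 2.327, -0.001]
ft_force: [0.2, 1.0, 9.1]
gripper_width: 0.0636
finger_force: 30.0
```

```bash
python3 - <<'E'
from h import *
s,p,M=show()
for n in('wrist','top'):
    print(n); im=bot.get_image(n); topface(im)
E
```

```text
t 22.07 p [ 0.3549 -0.2107  0.0423] yang 5.61 tilt 0.05 w 0.0636 F [0.2 1.  9.1] ff 29.998583793640137
wrist
top [ 0.3523 -0.1668  0.1096] n [-0.002  0.025  1.   ] 23088 ((352.45892333984375, -168.45895385742188), (63.773738861083984, 48.953006744384766), 5.558323383331299)
top
top [ 0.3533 -0.164   0.1102] n [-0.022  0.005  1.   ] 547 ((351.8272705078125, -164.6104278564453), (63.182701110839844, 39.7275276184082), 5.623348712921143)
```

Emit:
{"api": "jog_arm", "payload": {"rows": [{"grip": 0.5, "tx": -1, "ty": 0, "tz": 1.2, "spin": 0}, {"grip": 0.7, "tx": 0, "ty": 0, "tz": 0, "spin": 0}, {"grip": 0.85, "tx": 0, "ty": 0, "tz": 0, "spin": 0}, {"grip": 0.9, "tx": 0, "ty": 0, "tz": 0, "spin": 0}, {"grip": 0.9, "tx": 0, "ty": 0, "tz": -50, "spin": 0}, {"grip": 0.9, "tx": 0, "ty": 0, "tz": -50, "spin": 0}, {"grip": 1, "tx": 0, "ty": 0, "tz": -60, "spin": 0}, {"grip": 1, "tx": 0, "ty": 0, "tz": 0, "spin": 0}]}}

```text
t: 23.28
ee_pos: [0.3572, -0.2131, 0.2064]
tcp_rot: [2.103, 2.319, 0.001]
ft_force: [-0.3, 0.5, -0.3]
gripper_width: 0.0939
finger_force: 0.0
```

```bash
python3 - <<'E'
from h import *
s,p,M=show()
for n in('wrist','top'):
    print(n); im=bot.get_image(n); topface(im); save(im,'w5'+n)
    r=bot.landmark_of(im,'lid'); print([(np.round(x['xyz'],3),x['confidence']) for x in r[:2]])
E
```

```text
t 23.27 p [ 0.3572 -0.2131  0.2064] yang 5.61 tilt 0.64 w 0.0939 F [-0.3  0.5 -0.3] ff 0.0
wrist
top [ 0.3528 -0.1738  0.1092] n [ 0.    -0.001  1.   ] 4369 ((352.7886962890625, -175.06378173828125), (62.646488189697266, 55.26235580444336), 5.542348384857178)
[(array([ 0.35 , -0.202,  0.052]), 0.88)]
top
top [ 0.3533 -0.1737  0.1102] n [-0.008 -0.002  1.   ] 797 ((353.41558837890625, -174.29966735839844), (62.29656219482422, 55.62216567993164), 6.206962585449219)
[(array([ 0.352, -0.2  ,  0.058]), 0.65)]
```

View pics/w5wrist.png

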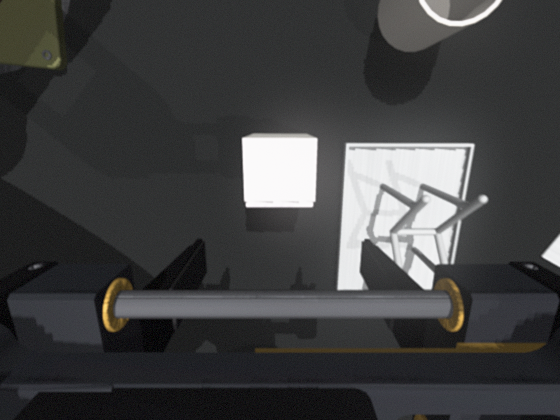

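The box stands squarely on its end at about (280,170), with the shut lid facing down the image, towards world −y. I'll regrip across the lid and floor.

Emit:
{"api": "jog_arm", "payload": {"rows": [{"grip": 1, "tx": 35.8, "ty": -0.4, "tz": 0, "spin": 0}, {"grip": 1, "tx": 0, "ty": 0, "tz": 0, "spin": -0.1745}, {"grip": 1, "tx": 0, "ty": 0, "tz": 0, "spin": -0.1745}, {"grip": 1, "tx": 0, "ty": 0, "tz": 0, "spin": -0.1745}, {"grip": 1, "tx": 0, "ty": 0, "tz": 0, "spin": -0.1745}, {"grip": 1, "tx": 0, "ty": 0, "tz": 0, "spin": -0.1745}, {"grip": 1, "tx": 0, "ty": 0, "tz": 0, "spin": -0.1745}, {"grip": 1, "tx": 0, "ty": 0, "tz": 0, "spin": -0.1745}, {"grip": 1, "tx": 0, "ty": 0, "tz": 0, "spin": -0.1745}, {"grip": 1, "tx": 0, "ty": 0, "tz": 0, "spin": -0.1745}, {"grip": 1, "tx": 0, "ty": 0, "tz": 0, "spin": 0}]}}

```text
t: 24.95
ee_pos: [0.3503, -0.1751, 0.1992]
tcp_rot: [0.15, -3.136, -0.002]
ft_force: [0.1, 0.1, 0.1]
gripper_width: 0.0952
finger_force: 0.0
```

```bash
python3 - <<'E'
from h import *
s,p,M=show(); print((np.array([.3533,-.1775,.05])-p)@M*1000)
E
```

```text
t 24.95 p [ 0.3503 -0.1751  0.1992] yang 95.46 tilt 0.14 w 0.0952 F [0.1 0.1 0.1] ff 0.0
[ -3.03015451  -2.89729942 149.20301095]
```

Emit:
{"api": "jog_arm", "payload": {"rows": [{"grip": 1, "tx": -3, "ty": -2.9, "tz": 20, "spin": 0}, {"grip": 1, "tx": 0, "ty": 0, "tz": 40, "spin": 0}, {"grip": 1, "tx": 0, "ty": 0, "tz": 40, "spin": 0}, {"grip": 1, "tx": 0, "ty": 0, "tz": 30, "spin": 0}, {"grip": 1, "tx": 0, "ty": 0, "tz": 19, "spin": 0}, {"grip": 0.7, "tx": 0, "ty": 0, "tz": 0, "spin": 0}, {"grip": 0.68, "tx": 0, "ty": 0, "tz": 0, "spin": 0}, {"grip": 0.62, "tx": 0, "ty": 0, "tz": 0, "spin": 0}, {"grip": 0.5, "tx": 0, "ty": 0, "tz": 0, "spin": 0}, {"grip": 0.5, "tx": 0, "ty": 0, "tz": 0, "spin": 0}]}}

```text
t: 26.2
ee_pos: [0.3547, -0.1784, 0.0525]
tcp_rot: [-0.152, 3.137, -0.002]
ft_force: [0.8, -0.7, 3.5]
gripper_width: 0.0616
finger_force: 30.0
```

```bash
python3 - <<'E'
from h import *
s,p,M=show()
C=np.array([.5123,-.2385]); 
E
```

```text
t 26.2 p [ 0.3547 -0.1784  0.0525] yang 95.56 tilt 0.1 w 0.0616 F [ 0.8 -0.7  3.5] ff 29.998654425144196
```

Emit:
{"api": "jog_arm", "payload": {"rows": [{"grip": 0.5, "tx": 0, "ty": 0, "tz": -30, "spin": 0}, {"grip": 0.5, "tx": 0, "ty": 0, "tz": -50, "spin": 0}, {"grip": 0.5, "tx": 0, "ty": 0, "tz": -50, "spin": 0}, {"grip": 0.5, "tx": 0, "ty": 0, "tz": -40, "spin": 0.1745}, {"grip": 0.5, "tx": 0, "ty": 0, "tz": 0, "spin": 0.1745}, {"grip": 0.5, "tx": 0, "ty": 0, "tz": 0, "spin": 0.1745}, {"grip": 0.5, "tx": 0, "ty": 0, "tz": 0, "spin": 0.1745}, {"grip": 0.5, "tx": 0, "ty": 0, "tz": 0, "spin": 0.1745}, {"grip": 0.5, "tx": 0, "ty": 0, "tz": 0, "spin": 0.1745}, {"grip": 0.5, "tx": 0, "ty": 0, "tz": 0, "spin": 0.1745}, {"grip": 0.5, "tx": 0, "ty": 0, "tz": 0, "spin": 0.1745}, {"grip": 0.5, "tx": 0, "ty": 0, "tz": 0, "spin": 0.1745}]}}

```text
t: 27.7
ee_pos: [0.3535, -0.1776, 0.2205]
tcp_rot: [-2.116, -2.32, 0.001]
ft_force: [0.8, 0.7, -3.4]
gripper_width: 0.0616
finger_force: 30.0
```

Emit:
{"api": "jog_arm", "payload": {"rows": [{"grip": 0.5, "tx": 0, "ty": 0, "tz": 0, "spin": 0.1745}, {"grip": 0.5, "tx": 0, "ty": 0, "tz": 0, "spin": 0.1745}, {"grip": 0.5, "tx": 0, "ty": 0, "tz": 0, "spin": 0.1745}, {"grip": 0.5, "tx": 0, "ty": 0, "tz": 0, "spin": 0.1745}, {"grip": 0.5, "tx": 0, "ty": 0, "tz": 0, "spin": 0.1745}, {"grip": 0.5, "tx": 0, "ty": 0, "tz": 0, "spin": 0.1745}, {"grip": 0.5, "tx": 0, "ty": 0, "tz": 0, "spin": 0.1745}, {"grip": 0.5, "tx": 0, "ty": 0, "tz": 0, "spin": 0.1745}, {"grip": 0.5, "tx": 0, "ty": 0, "tz": 0, "spin": 0.1745}, {"grip": 0.5, "tx": 0, "ty": 0, "tz": 0, "spin": 0}]}}

```text
t: 28.95
ee_pos: [0.3536, -0.1777, 0.2206]
tcp_rot: [-3.137, -0.157, 0.002]
ft_force: [0.2, 1.0, -2.5]
gripper_width: 0.0619
finger_force: 30.0
```

```bash
python3 - <<'E'
from h import *
from scipy.optimize import least_squares
s,p,M=show()
P=[]
for n in('top','scene'):
    im=bot.get_image(n); m=best(bot.outline_of(im,'stand'))
    q=cloud(im,m['mask']); q=q[(q[:,2]>.055)&(q[:,2]<.115)]; print(n,len(q)); P.append(q)
    topface(im); 
q=np.vstack(P)
def f(x):
    c,s_=np.cos(x[2]),np.sin(x[2]); d=q[:,:2]-x[:2]; X=d@[c,s_]; y=d@[-s_,c]
    z=60+1000*np.where(y>0,y*.766/.643,-y*.643/.766)
    return np.r_[(q[:,2]*1000-z)*.6,(np.abs(X)-.025)*1000]
r=least_squares(f,[.512,-.2385,.1],loss='soft_l1'); print(r.x)
x=r.x; oy=np.array([-np.sin(x[2]),np.cos(x[2])]); t=x[:2]-.0054*oy
print('target',t,'tool delta mm',(np.r_[t,.2]-p)@M*1000)
E
```

```text
t 28.95 p [ 0.3536 -0.1777  0.2206] yang -84.27 tilt 0.1 w 0.0619 F [ 0.2  1.  -2.5] ff 29.997766613960266
top 676
top [ 0.3868 -0.1781  0.2785] n [-0.475 -0.042  0.879] 110 ((386.65679931640625, -176.52822875976562), (6.5265607833862305, 52.22666931152344), 5.591381072998047)
scene 697
top [ 0.3711 -0.1812  0.2803] n [0.023 0.016 1.   ] 309 ((370.5723876953125, -179.97364807128906), (41.135128021240234, 51.93408203125), 7.59162712097168)
[ 0.51236688 -0.23813738  0.09174079]
target [ 0.51286158 -0.24351467] tool delta mm [151.92042864  81.42096892  20.30640958]
```

Emit:
{"api": "jog_arm", "payload": {"rows": [{"grip": 0.5, "tx": 38, "ty": 20.3, "tz": 0, "spin": 0}, {"grip": 0.5, "tx": 38, "ty": 20.3, "tz": 0, "spin": 0}, {"grip": 0.5, "tx": 38, "ty": 20.3, "tz": 0, "spin": 0}, {"grip": 0.5, "tx": 38, "ty": 20.3, "tz": 0, "spin": 0}, {"grip": 0.5, "tx": 0, "ty": 0, "tz": 20, "spin": 0}, {"grip": 0.5, "tx": 0, "ty": 0, "tz": 20, "spin": 0}, {"grip": 0.5, "tx": 0, "ty": 0, "tz": 20, "spin": 0}, {"grip": 0.5, "tx": 0, "ty": 0, "tz": 10, "spin": 0}, {"grip": 0.5, "tx": 0, "ty": 0, "tz": 3, "spin": 0}, {"grip": 0.5, "tx": 0, "ty": 0, "tz": 0, "spin": 0}]}}

```text
t: 30.5
ee_pos: [0.5135, -0.2441, 0.1491]
tcp_rot: [3.137, 0.154, 0.001]
ft_force: [-0.9, -0.4, -3.1]
gripper_width: 0.0617
finger_force: 30.0
```

```bash
python3 - <<'E'
from h import *
s,p,M=show(); print((np.array([.51286,-.2435,.143])-p)@M*1000)
E
```

```text
t 30.5 p [ 0.5135 -0.2441  0.1491] yang -84.39 tilt 0.06 w 0.0617 F [-0.9 -0.4 -3.1] ff 29.997065663337708
[-0.55511595 -0.633759    6.08547131]
```

Emit:
{"api": "jog_arm", "payload": {"rows": [{"grip": 0.5, "tx": 0, "ty": 0, "tz": 2, "spin": 0}, {"grip": 0.5, "tx": 0, "ty": 0, "tz": 1.5, "spin": 0}, {"grip": 0.5, "tx": 0, "ty": 0, "tz": 1, "spin": 0}]}}

```text
t: 30.88
ee_pos: [0.5134, -0.244, 0.1442]
tcp_rot: [3.138, 0.154, 0.0]
ft_force: [0.4, 0.4, -2.3]
gripper_width: 0.0619
finger_force: 30.0
```

Emit:
{"api": "jog_arm", "payload": {"rows": [{"grip": 0.5, "tx": 0, "ty": 0, "tz": 1, "spin": 0}, {"grip": 0.5, "tx": 0, "ty": 0, "tz": 0, "spin": 0}]}}

```text
t: 31.12
ee_pos: [0.5134, -0.244, 0.143]
tcp_rot: [3.138, 0.154, 0.0]
ft_force: [0.1, -0.6, -2.8]
gripper_width: 0.0618
finger_force: 30.0
```

Emit:
{"api": "jog_arm", "payload": {"rows": [{"grip": 0.5, "tx": 0, "ty": 0, "tz": 1, "spin": 0}, {"grip": 0.5, "tx": 0, "ty": 0, "tz": 1, "spin": 0}, {"grip": 0.5, "tx": 0, "ty": 0, "tz": 0, "spin": 0}]}}

```text
t: 31.5
ee_pos: [0.5136, -0.2444, 0.142]
tcp_rot: [3.137, 0.154, 0.001]
ft_force: [-2.0, -0.7, 2.9]
gripper_width: 0.0617
finger_force: 30.0
```

Emit:
{"api": "jog_arm", "payload": {"rows": [{"grip": 0.5, "tx": 0, "ty": 0, "tz": 1, "spin": 0}, {"grip": 0.5, "tx": 0, "ty": 0, "tz": 1, "spin": 0}, {"grip": 0.5, "tx": 0, "ty": 0, "tz": 0, "spin": 0}]}}

```text
t: 31.88
ee_pos: [0.5138, -0.2445, 0.1416]
tcp_rot: [3.136, 0.154, 0.002]
ft_force: [-5.3, 1.4, 10.1]
gripper_width: 0.0618
finger_force: 30.0
```

Emit:
{"api": "jog_arm", "payload": {"rows": [{"grip": 0.5, "tx": 0, "ty": 0, "tz": -1, "spin": 0}, {"grip": 0.67, "tx": 0, "ty": 0, "tz": 0, "spin": 0}, {"grip": 0.675, "tx": 0, "ty": 0, "tz": 0, "spin": 0}, {"grip": 0.688, "tx": 0, "ty": -1, "tz": 0, "spin": 0}, {"grip": 0.7, "tx": 0, "ty": -1, "tz": 0, "spin": 0}, {"grip": 0.712, "tx": 0, "ty": -1, "tz": 0, "spin": 0}, {"grip": 0.712, "tx": 0, "ty": 0, "tz": 0, "spin": 0}]}}

```text
t: 32.75
ee_pos: [0.513, -0.2409, 0.14]
tcp_rot: [-3.138, -0.154, 0.0]
ft_force: [-0.3, 0.2, 0.5]
gripper_width: 0.0681
finger_force: 0.1
```

```bash
python3 - <<'E'
from h import *
s,p,M=show()
for n in ('top','scene'):
    im=bot.get_image(n); topface(im)
    m=best(bot.outline_of(im,'box'))
    print(m and m['mask'].sum())
cv2.imwrite('pics/s4c.png',cv2.resize(im['pixels'][80:230,50:250,::-1],(800,600)))
E
```

```text
t 32.75 p [ 0.513  -0.2409  0.14  ] yang -84.38 tilt 0.0 w 0.0681 F [-0.3  0.2  0.5] ff 0.12776072602719069
no box
None
top [ 0.5298 -0.2445  0.2008] n [0.017 0.023 1.   ] 311 ((522.0992431640625, -245.1428680419922), (53.81085968017578, 54.350528717041016), 4.728370189666748)
1396
```

View pics/s4c.png

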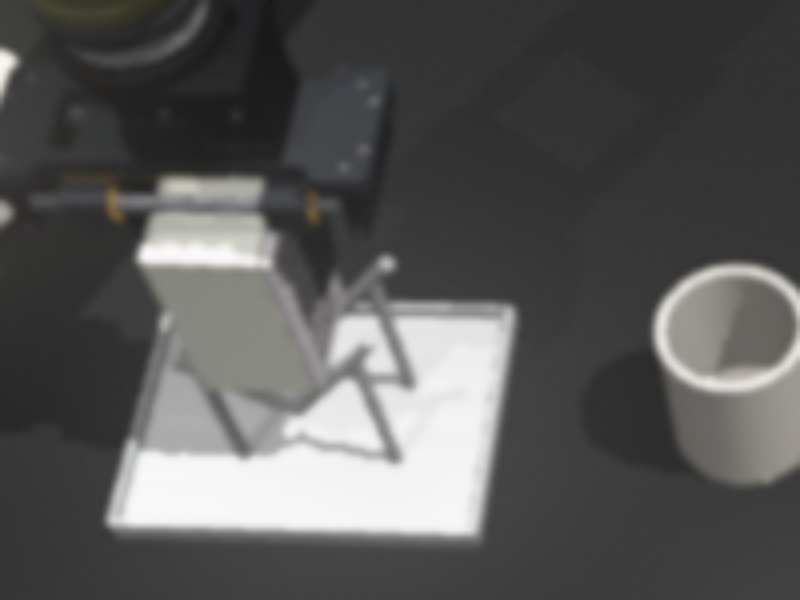

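The box stands upright in the V with its lid towards the slope (crop 230,310). Next I push from the floor side.

Emit:
{"api": "jog_arm", "payload": {"rows": [{"grip": 0.712, "tx": 0, "ty": -1, "tz": 0, "spin": 0}, {"grip": 0.712, "tx": 0, "ty": -1, "tz": 0, "spin": 0}, {"grip": 0.725, "tx": 0, "ty": -1, "tz": 0, "spin": 0}, {"grip": 0.725, "tx": 0, "ty": 0, "tz": 0, "spin": 0}]}}

```text
t: 33.55
ee_pos: [0.5128, -0.2381, 0.1402]
tcp_rot: [3.137, 0.154, 0.0]
ft_force: [0.7, -0.5, 0.4]
gripper_width: 0.069
finger_force: 0.8
```

```bash
cat >> h.py <<'E'
def lean(im):
    m=best(bot.outline_of(im,'box'))
    if not m: return print('no box')
    p=cloud(im,cv2.erode(m['mask'].astype(np.uint8),np.ones((3,3)))>0)
    w=.095; ex=np.array([np.cos(w),np.sin(w),0]); oy=np.array([-np.sin(w),np.cos(w),0]); C=np.array([.5124,-.238,.06])
    d=(p-C)@np.stack([ex,oy,[0,0,1]],1)*1000
    k=(d[:,0]>24)&(d[:,0]<40); e=d[k]            # outer +x side wall outline in (y,z)
    h=cv2.minAreaRect(e[:,1:].astype(np.float32)); print('side',k.sum(),h)
    print('ranges x',np.percentile(d[:,0],[2,98]).round(1),'y',np.percentile(e[:,1],[1,99]).round(1),'z',np.percentile(e[:,2],[1,99]).round(1))
E
python3 - <<'E'
from h import *
s,p,M=show(); lean(bot.get_image('scene'))
E
```

```text
t 33.55 p [ 0.5128 -0.2381  0.1402] yang -84.38 tilt 0.03 w 0.069 F [ 0.7 -0.5  0.4] ff 0.7520045712590218
side 898 ((-6.195087432861328, 88.03053283691406), (113.55538940429688, 53.45061111450195), 87.07877349853516)
ranges x [-10.9  36.1] y [-32.2  21.2] z [ 36.4 142.5]
```

Emit:
{"api": "jog_arm", "payload": {"rows": [{"grip": 0.735, "tx": 0, "ty": -1.3, "tz": 0.1, "spin": 0}, {"grip": 0.748, "tx": 0, "ty": -1.3, "tz": 0.1, "spin": 0}, {"grip": 0.762, "tx": 0, "ty": -1.3, "tz": 0.2, "spin": 0}, {"grip": 0.776, "tx": 0, "ty": -1.3, "tz": 0.2, "spin": 0}, {"grip": 0.776, "tx": 0, "ty": 0, "tz": 0, "spin": 0}]}}

```text
t: 34.28
ee_pos: [0.5129, -0.2343, 0.1409]
tcp_rot: [3.134, 0.154, 0.003]
ft_force: [0.1, -6.0, 4.6]
gripper_width: 0.0741
finger_force: 3.2
```

```bash
python3 - <<'E'
from h import *
s,p,M=show(); lean(bot.get_image('scene'))
E
```

```text
t 34.27 p [ 0.5129 -0.2343  0.1409] yang -84.38 tilt 0.24 w 0.0741 F [ 0.1 -6.   4.6] ff 3.1550112267723307
side 909 ((-4.869441986083984, 88.07333374023438), (112.69908142089844, 53.044349670410156), 85.04562377929688)
ranges x [-12.4  36.5] y [-31.3  23.1] z [ 35.6 142.9]
```

Emit:
{"api": "jog_arm", "payload": {"rows": [{"grip": 0.776, "tx": 0, "ty": 2, "tz": 0, "spin": 0}, {"grip": 0.74, "tx": 0, "ty": 0, "tz": -15, "spin": 0}, {"grip": 0.74, "tx": 0, "ty": 0, "tz": -17, "spin": 0}, {"grip": 0.74, "tx": 0, "ty": -1.5, "tz": 0, "spin": 0}, {"grip": 0.74, "tx": 0, "ty": -1.5, "tz": 0, "spin": 0}, {"grip": 0.74, "tx": 0, "ty": -1.5, "tz": 0, "spin": 0}]}}

```text
t: 35.12
ee_pos: [0.5117, -0.23, 0.1709]
tcp_rot: [-3.138, -0.154, 0.001]
ft_force: [-0.7, -1.5, 1.2]
gripper_width: 0.0702
finger_force: 0.7
```

```bash
python3 - <<'E'
from h import *
s,p,M=show(); lean(bot.get_image('scene'))
E
```

```text
t 35.12 p [ 0.5117 -0.23    0.1709] yang -84.37 tilt 0.05 w 0.0702 F [-0.7 -1.5  1.2] ff 0.6979799817781895
side 846 ((-3.713749885559082, 88.32365417480469), (109.44384002685547, 51.78738784790039), 80.37333679199219)
ranges x [-15.1  39. ] y [-32.3  28.3] z [ 36.7 142.3]
```

Emit:
{"api": "jog_arm", "payload": {"rows": [{"grip": 0.74, "tx": 0, "ty": -1.4, "tz": 0, "spin": 0}, {"grip": 0.74, "tx": 0, "ty": -1.4, "tz": 0, "spin": 0}, {"grip": 0.74, "tx": 0, "ty": -1.4, "tz": 0, "spin": 0}, {"grip": 0.74, "tx": 0, "ty": -1.4, "tz": 0, "spin": 0}, {"grip": 0.74, "tx": 0, "ty": -1.4, "tz": 0, "spin": 0}]}}

```text
t: 35.85
ee_pos: [0.5112, -0.2232, 0.1714]
tcp_rot: [-3.138, -0.154, 0.0]
ft_force: [-0.0, -0.5, -0.2]
gripper_width: 0.0704
finger_force: 0.1
```

```bash
python3 - <<'E'
from h import *
s,p,M=show(); lean(bot.get_image('scene'))
E
```

```text
t 35.85 p [ 0.5112 -0.2232  0.1714] yang -84.38 tilt 0.01 w 0.0704 F [-0.  -0.5 -0.2] ff 0.11971257539698854
side 893 ((0.4021472930908203, 85.77537536621094), (110.2366943359375, 52.26816177368164), 73.6058349609375)
ranges x [-15.5  36.4] y [-32.9  36.8] z [ 34.1 142.5]
```

Emit:
{"api": "jog_arm", "payload": {"rows": [{"grip": 0.745, "tx": 0, "ty": -1.2, "tz": 0, "spin": 0}, {"grip": 0.755, "tx": 0, "ty": -1.2, "tz": 2, "spin": 0}, {"grip": 0.768, "tx": 0, "ty": -0.9, "tz": 4, "spin": 0}, {"grip": 0.782, "tx": 0, "ty": -0.9, "tz": 4, "spin": 0}, {"grip": 0.796, "tx": 0, "ty": -0.9, "tz": 4, "spin": 0}]}}

```text
t: 36.58
ee_pos: [0.5106, -0.2176, 0.1569]
tcp_rot: [-3.136, -0.154, 0.001]
ft_force: [-0.7, 1.8, 2.0]
gripper_width: 0.0754
finger_force: 1.1
```

```bash
python3 - <<'E'
from h import *
s,p,M=show(); lean(bot.get_image('scene'))
E
```

```text
t 36.58 p [ 0.5106 -0.2176  0.1569] yang -84.39 tilt 0.09 w 0.0754 F [-0.7  1.8  2. ] ff 1.1198839405551553
side 922 ((3.296938419342041, 80.10936737060547), (111.12669372558594, 53.69578552246094), 63.203834533691406)
ranges x [-11.5  36.5] y [-35.5  48.2] z [ 28.3 136.9]
```

Emit:
{"api": "jog_arm", "payload": {"rows": [{"grip": 0.814, "tx": 0, "ty": -0.6, "tz": 2.9, "spin": 0}, {"grip": 0.834, "tx": 0, "ty": -0.6, "tz": 2.9, "spin": 0}, {"grip": 0.854, "tx": 0, "ty": -0.6, "tz": 2.9, "spin": 0}, {"grip": 0.854, "tx": 0, "ty": 0, "tz": 0, "spin": 0}]}}

```text
t: 37.17
ee_pos: [0.5104, -0.2162, 0.1483]
tcp_rot: [-3.137, -0.154, 0.001]
ft_force: [0.0, 3.2, 1.1]
gripper_width: 0.0812
finger_force: 1.7
```

```bash
python3 - <<'E'
from h import *
s,p,M=show(); im=bot.get_image('scene'); lean(im)
cv2.imwrite('pics/s5c.png',cv2.resize(im['pixels'][80:230,50:250,::-1],(800,600)))
E
```

```text
t 37.17 p [ 0.5104 -0.2162  0.1483] yang -84.38 tilt 0.04 w 0.0812 F [0.  3.2 1.1] ff 1.6949301771819592
side 940 ((6.494406700134277, 76.12036895751953), (110.69906616210938, 56.24518966674805), 58.48918533325195)
ranges x [-8.6 36.6] y [-35.1  54. ] z [ 24.8 133.5]
```

View pics/s5c.png

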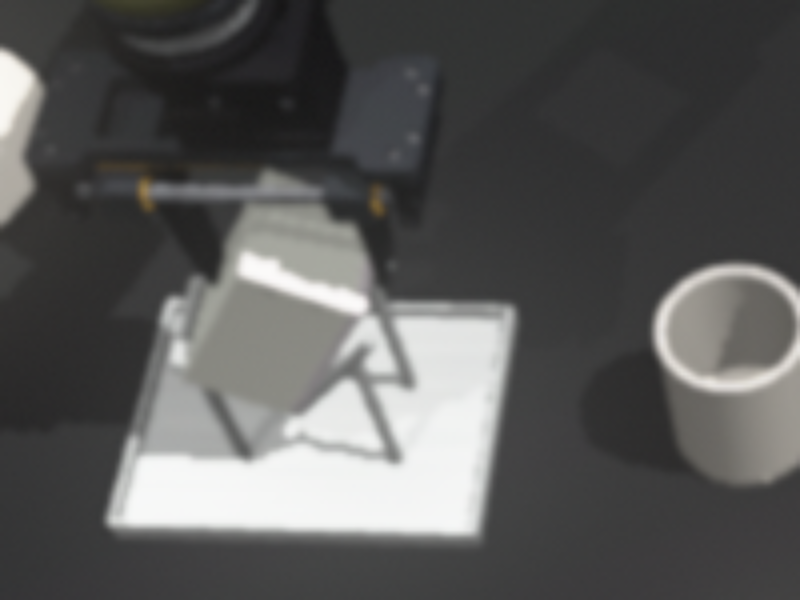

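The box leans smoothly against the lid finger, at about 31° (crop 280,300). I'll let it down the rest of the way.

Emit:
{"api": "jog_arm", "payload": {"rows": [{"grip": 0.87, "tx": 0, "ty": -0.6, "tz": 2.8, "spin": 0}, {"grip": 0.886, "tx": 0, "ty": -0.6, "tz": 2.8, "spin": 0}, {"grip": 0.902, "tx": 0, "ty": -0.6, "tz": 2.8, "spin": 0}, {"grip": 0.918, "tx": 0, "ty": -0.6, "tz": 2.8, "spin": 0}, {"grip": 0.918, "tx": 0, "ty": 0, "tz": 0, "spin": 0}]}}

```text
t: 37.9
ee_pos: [0.5102, -0.2141, 0.137]
tcp_rot: [3.138, 0.154, -0.001]
ft_force: [-0.4, 3.4, -0.6]
gripper_width: 0.0874
finger_force: 1.2
```

```bash
python3 - <<'E'
from h import *
s,p,M=show(); im=bot.get_image('scene'); lean(im)
E
```

```text
t 37.9 p [ 0.5102 -0.2141  0.137 ] yang -84.38 tilt 0.03 w 0.0874 F [-0.4  3.4 -0.6] ff 1.180009637027979
side 923 ((7.122323036193848, 71.98888397216797), (112.44384765625, 52.96355438232422), 51.64899826049805)
ranges x [-8.9 36.8] y [-39.1  57.5] z [ 24.3 126.8]
```

Emit:
{"api": "jog_arm", "payload": {"rows": [{"grip": 0.928, "tx": 0, "ty": -0.6, "tz": 0.5, "spin": 0}, {"grip": 0.938, "tx": 0, "ty": -0.6, "tz": 0, "spin": 0}, {"grip": 0.948, "tx": 0, "ty": -0.6, "tz": 0, "spin": 0}, {"grip": 0.958, "tx": 0, "ty": -0.6, "tz": 0, "spin": 0}, {"grip": 0.97, "tx": 0, "ty": -0.6, "tz": 0, "spin": 0}, {"grip": 0.97, "tx": 0, "ty": 0, "tz": 0, "spin": 0}]}}

```text
t: 38.75
ee_pos: [0.5101, -0.2111, 0.1371]
tcp_rot: [3.138, 0.154, 0.0]
ft_force: [-0.3, 0.2, -0.3]
gripper_width: 0.0922
finger_force: 0.0
```

```bash
python3 - <<'E'
from h import *
s,p,M=show(); im=bot.get_image('scene'); lean(im)
E
```

```text
t 38.75 p [ 0.5101 -0.2111  0.1371] yang -84.38 tilt 0.01 w 0.0922 F [-0.3  0.2 -0.3] ff 0.0
side 965 ((8.195144653320312, 69.17069244384766), (112.8456039428711, 55.11494827270508), 49.55606460571289)
ranges x [-15.3  36.8] y [-40.9  60.2] z [ 19.6 124.2]
```

Emit:
{"api": "jog_arm", "payload": {"rows": [{"grip": 1, "tx": 0, "ty": 0, "tz": -5, "spin": 0}, {"grip": 1, "tx": 0, "ty": 0, "tz": -25, "spin": 0}, {"grip": 1, "tx": 0, "ty": 0, "tz": -50, "spin": 0}, {"grip": 1, "tx": 0, "ty": 0, "tz": -60, "spin": 0}, {"grip": 1, "tx": -60, "ty": 0, "tz": -20, "spin": 0}, {"grip": 1, "tx": -60, "ty": 0, "tz": 0, "spin": 0}, {"grip": 1, "tx": -40, "ty": 0, "tz": 0, "spin": 0}, {"grip": 1, "tx": 0, "ty": 0, "tz": 0, "spin": 0}]}}

```text
t: 39.85
ee_pos: [0.3502, -0.227, 0.2978]
tcp_rot: [3.136, 0.149, 0.003]
ft_force: [0.1, -0.3, 0.9]
gripper_width: 0.0949
finger_force: 0.0
```

```bash
python3 - <<'E'
from h import *
s,p,M=show()
w=.095; ex=np.array([np.cos(w),np.sin(w),0]); oy=np.array([-np.sin(w),np.cos(w),0]); C=np.array([.5124,-.238,.06])
A=np.stack([ex,oy,[0,0,1]],1)
up=np.array([0,.643,.766]); nn=np.array([0,-.766,.643])
for n in('scene','top'):
    im=bot.get_image(n); lean(im)
    m=best(bot.outline_of(im,'box'))['mask']; d=(cloud(im,cv2.erode(m.astype(np.uint8),np.ones((3,3)))>0)-C)@A*1000
    k=d@nn>50; e=d[k]; c=e.mean(0); nv=np.linalg.svd(e-c,full_matrices=False)[2][2]; nv*=np.sign(nv[2])
    f=np.c_[e[:,0],e@up]; print(n,'floor n',nv.round(3),'tilt',np.degrees(np.arccos(nv[2])),'height off slope',np.median(e@nn),cv2.minAreaRect(f.astype(np.float32)))
    for t in('box_mid','lid_seat','box_rim','mug','tin','bowl'):
        r=best(bot.landmark_of(im,t)); print(t,r and (np.round(r['xyz'],3),((np.array(r['xyz'])-C)@A).round(3)))
    if n=='scene': cv2.imwrite('pics/s6c.png',cv2.resize(im['pixels'][80:230,50:250,::-1],(800,600)))
E
```

```text
t 39.85 p [ 0.3502 -0.227   0.2978] yang -84.54 tilt 0.16 w 0.0949 F [ 0.1 -0.3  0.9] ff 0.0
side 947 ((9.28463077545166, 70.17404174804688), (110.19900512695312, 54.909149169921875), 49.26740264892578)
ranges x [-21.5  36.8] y [-38.5  59.9] z [ 21.3 124.5]
scene floor n [ 0.081 -0.733  0.676] tilt 47.480721574851884 height off slope 63.08043535463542 ((4.943634033203125, 61.03266143798828), (108.94538879394531, 65.7522964477539), 89.40340423583984)
box_mid (array([ 0.516, -0.225,  0.123]), array([0.005, 0.013, 0.063]))
lid_seat (array([ 0.511, -0.21 ,  0.104]), array([0.001, 0.028, 0.044]))
box_rim (array([ 0.515, -0.211,  0.103]), array([0.005, 0.026, 0.043]))
mug (array([ 0.48 , -0.008, -0.002]), array([-0.011,  0.233, -0.062]))
tin None
bowl (array([0.543, 0.435, 0.002]), array([ 0.094,  0.667, -0.058]))
side 347 ((0.0503082275390625, 88.77918243408203), (120.84652709960938, 49.129642486572266), 23.60327911376953)
ranges x [-23.9  34.5] y [-41.8  62.8] z [ 48.5 124.7]
top floor n [-0.001 -0.73   0.684] tilt 46.8447076183023 height off slope 62.727318355022945 ((4.675994873046875, 57.63617706298828), (113.03482055664062, 60.87199401855469), 88.5594482421875)
box_mid (array([ 0.512, -0.222,  0.124]), array([0.001, 0.016, 0.064]))
lid_seat None
box_rim None
mug (array([ 0.483, -0.004,  0.   ]), array([-0.007,  0.236, -0.06 ]))
tin (array([0.685, 0.064, 0.002]), array([ 0.2  ,  0.284, -0.058]))
bowl (array([ 0.547,  0.43 , -0.004]), array([ 0.097,  0.662, -0.064]))
```

View pics/s6c.png

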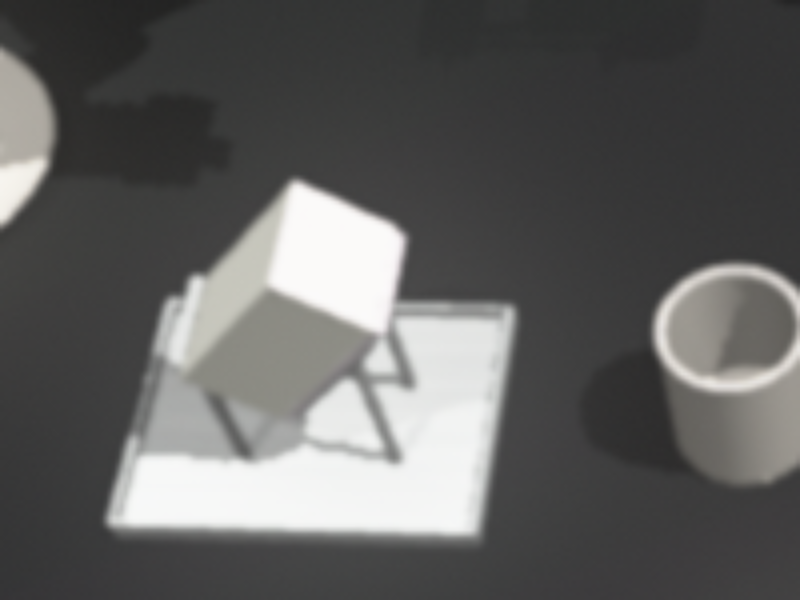

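The picture shows the box upside down and square on both wires (crop 295,290), with its end near the ledge and the lid flat on the slope. The closed thickness measures 63 mm, so the lid is shut, and nothing else has moved.

```bash
python3 -c "
from h import *
print(bot.job_done())"
```

```text
the job is handed in; nothing more can be done
None
```

The box is upside down on the draining stand, lid shut and flat on the slope, centred within about 6 mm of the seat point, and the job is handed in at about 40 s of 64; the judge gave no verdict.

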